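# Hang the board carrier on the sloping test rack and lock its cam

### The arm

A 6-joint arm with a two-finger parallel gripper is mounted at the origin on a cart in front of the work surface, level with it; the furniture and walls round the work are solid. World frame = base frame: x ahead of the robot, y to its left, z up, the work surface at z = 0. Lengths are in m, angles in rad, forces in N, time in s.
With the tool pointing down it reaches from about 0.425 to 0.925 m from the base axis. Payload 12.5 kg.
Tool frame: the origin (TCP) lies at the very end of the fingers, on their centre line; the grasp point (between the pads) lies 19 mm behind it (robot.grip_point_offset is the distance from the TCP to the grasp point, in m); z points along the fingers, y is the line along which they close (so a half turn about z gives the same grasp; the last joint's range is limited). The gripper opens to 85 mm and grips with 20 to 120 N. Pads are 22 mm wide; open, the fingers measure 114 mm over their backs; the gripper's body (76 mm by 85 mm) begins 54 mm behind the grasp point. The pads swing forward as they close: fully open they stand 13 mm farther back than shut.
Start: joints at [1.181, 0.491, 1.559, -0, 1.092, -0.106], TCP at [0.175, 0.6, 0.231] pointing down, gripper open.
Joint ranges: [-3.1, 3.1], [-0.84, 2.19], [0.05, 2.79], [-1.13, 4.28], [0.06, 2.93], [-2.69, 2.69]. Speed limits (rad/s): [2.22, 2.22, 2.79, 3.14, 3.14, 3.14].

### API

Orientations are given as a rotation vector (axis times angle).
In Python, from bench import robot gives the robot as it stands. Calls block until the motion is done:
- robot.move_to(position, orientation): joint-space move of the TCP to a pose.
- robot.line_to(position, frame=None, max_speed=0.15): straight line of the TCP; frame=None keeps the orientation; max_speed is the mean speed in m/s.
- robot.move_joints(angles): joint-space move.
- robot.gripper_to(opening, newtons=None): finger opening in m; newtons is the grip in N (None keeps the last); returns when the fingers have stopped.
- robot.hold(seconds).
- robot.inverse_kinematics(position, orientation): joint angles nearest the present ones, or None.
- robot.read_state(): the state.
- robot.camera(name): name is "side" or "top" or "wrist"; returns a dict with "color" (420x560x3 uint8, red, green, blue), "range_z" (420x560 float32, m along the optical axis (not along the pixel's ray), 0 where there is no reading), "fx", "fy", "cx", "cy" (pixels), "dist_coeffs" ([k1, k2, p1, p2, k3] as OpenCV has them; the pictures are not rectified), "view" (4x4, takes a point from world to camera coordinates). Camera axes: x right, y down, z forward; pixel columns grow to the right and rows downward; lengths in m; the calibration is good to about 2 mm. A picture is of the moment at which its call begins.
A pose or a line that the arm cannot do raises robot.PlanningError and nothing moves.
- robot.job_done(): hands the job in; it is judged then, once.
The state is a dict: "clock": time; "joint_pos": joint angles; "joint_velocities": joint speeds; "joint_torque": joint torques, N m; "eef_pos": TCP position; "eef_rot": TCP orientation; "wrist_force": force on the tool from outside, world axes, zero at the start; "wrist_torque": the same for the moment, N m; "gripper_width": finger opening in m; "gripper_force": force on a finger pad.
Only numpy, scipy, OpenCV 4.12 (cv2) and the standard library are available. Lean on these libraries where they do the work, as an engineer would, in place of code of your own. Each camera call takes 0.05 s, during which the arm holds its last target. There are 200 camera calls.

### The job

Hang the test-board carrier on the sloping rack: put its four hooks through the slots of the two uprights and push it down the slope until it sits fully home. Then take the screwdriver from the wooden block, turn the slotted cam above the carrier a quarter turn clockwise until it stops, so that the carrier cannot lift out, and stand the screwdriver back in its hole. Turn the cam only with the screwdriver, and leave the multimeter, the loupe and the roll of tape where they are.

Things in the scene. Friction and masses are not known exactly. Their poses are not given: they have to be found in the camera images.
- carrier: test-board carrier, about 0.35 kg: aluminium plate 100 (x) x 160 (y) x 4 mm with a green circuit board on its left, a heat sink and terminals on its right, a black bow handle between. Starts lying on its hooks, upper (+x) edge away from the robot. Origin: middle of the plate, at the hooks' undersides (desk level as it lies); x to the upper edge, y left, z out of its front; plate from z = 13 to 17 mm
- carrier_handle (a point): middle of the carrier's handle bar, axes as the carrier's, 50 mm above the carrier's origin. The bar runs along y, 46 mm long, 12 mm thick in x and in z, on a post at each end. Its underside is 27 mm above the plate; nothing else stands on the plate within 24 mm of the line y = 0, so there is room for fingers before and behind the bar
- carrier_hook (a point): the carrier's upper left hook, middle of its underside, axes as the carrier's. Four like hooks at x = +-35, y = +-58 mm of the carrier's origin, each 18 mm long in x, 5 mm thick in y: a stem under the plate over its upper 8 mm, and at its foot a lip, 5 mm high, that reaches 10 mm towards -x, with an 8 mm gap between lip and plate
- face: slotted face of the sloping rack, fixed, 146 mm wide, 192 mm long, rising away from the robot at 28 degrees from horizontal. Its frame is where the carrier's frame lies when the carrier is fully home: x up the slope, y left, z out of the face. The uprights' surface, on which the plate rests, is the plane z = +13 mm. Two uprights of 4 mm aluminium at y = +-58 mm
- face_slot (a point): middle of the upper left slot, at the uprights' surface, axes as the face's. Four slots, at x = -22 and +48, y = +-58 mm of the face frame, each 24 mm long (x), 10 mm wide (y). The hooks pass freely when the carrier's origin is at x = +13 mm (+-3), y = 0 (+-2.5) of the face; it then slides 13 mm down the slope, lips behind the uprights, till the stems meet the slots' lower ends
- cam (a joint): turn of the cam, rad; near 0 its 16 mm wide lobe points right (-y of the face), clear of the carrier. Grows as it turns clockwise seen from in front, to its stop at 1.571, the lobe then pointing down the slope with its end 1.5 mm above the upper edge of a carrier that is home (one far short of home blocks it). Stiff: needs 0.04 N m and stays where it is left
- cam_slot (a point): middle of the mouth of the slot in the cam's brass head, 25 mm across, on the rack's middle line at x = +84, z = +27 mm of the face. z out of the face along the cam's axis (the screwdriver must stand along it, 28 degrees from vertical); y along the slot, turning with the cam. Slot 5.5 mm wide, 8 mm deep, open at both ends; the blade has about 12 degrees of play in it
- screwdriver: flat-blade screwdriver, 80 g, 144 mm long, standing blade down in the block. Origin at the middle of the blade's tip, z up along the handle, x along the blade's width. Blade 14 mm wide (x), 2.5 mm thick (y); shaft 7 mm thick; black flange 30 mm across from z = 55 to 61 mm; red square handle, 22 mm, flats facing x and y, z = 61 to 141 mm
- tool_block: wooden block, 60 x 75 mm, 58 mm high, fixed to the desk, with one hole 20 mm across in the middle of its top, right through. Origin under its middle, at desk level, z up. The screwdriver stands in it with the flange on the block's top and its tip 3 mm above the desk; it may be put back at any turn
- multimeter: yellow multimeter lying on the desk, 145 x 70 x 43 mm: leave alone. Origin under its middle
- loupe: black eye loupe standing on its rim, 35 mm across, 34 mm high: leave alone. Origin under its middle
- tape_roll: roll of yellow tape lying on the desk, 68 x 75 x 19 mm: leave alone. Origin under its middle
Not all that is in view belongs to the job. There is more than one size of the screwdriver; the job needs the largest.

How it is judged:
By the outcome, as a careful person would: the job done as asked, in the order asked, and still so for the second after the job is handed in, with the robot touching nothing.
It also fails if it takes over 69 s, if anything falls off the work surface, if the arm or the gripper's body presses on something with over 40 N, if the wrist force passes 120 N, or if a joint passes its speed limit or range.

## Working session

There is one attempt and no reset: what is moved stays moved. The work goes in short steps, each a Python script; the robot and the scene stay as the last script left them, time stands still between calls to the robot, and variables do not carry over. Pictures are saved under pics/ and viewed, at most 10 in all, crops included, and the job is handed in when it is done.

```bash
ls; mkdir -p pics
python3 - <<'E'
from bench import robot
import cv2, numpy as np, pickle
d={}
for n in ("top","side"):
    c=robot.camera(n); d[n]=c
    cv2.imwrite(f"pics/{n}0.png",c["color"][:,:,::-1])
    print(n,c["fx"],c["fy"],c["cx"],c["cy"],c["dist_coeffs"]); print(np.round(c["view"],3))
pickle.dump(d,open("cams0.pkl","wb"))
s=robot.read_state(); print(s["clock"],s["eef_rot"],s["wrist_force"],s["gripper_width"])
E
```

```text
pics
top 468.18771019007767 468.18771019007767 278.83721597787707 214.09479621577535 [-0.09471954  0.          0.          0.          0.        ]
[[-0.011 -1.    -0.013 -0.209]
 [-0.997  0.012 -0.073  0.567]
 [ 0.073  0.012 -0.997  1.038]
 [ 0.     0.     0.     1.   ]]
side 432.78680459727104 432.78680459727104 282.51966224632497 213.12142150008322 [-0.04866485  0.          0.          0.          0.        ]
[[ 0.965 -0.263 -0.013 -0.588]
 [-0.168 -0.576 -0.8    0.034]
 [ 0.203  0.774 -0.6    0.949]
 [ 0.     0.     0.     1.   ]]
0.1 [-4.44271726e-01 -3.10978604e+00  1.46162917e-03] [0.53364298 0.0710225  0.70004088] 0.08523380366860038
```

View pics/top0.png

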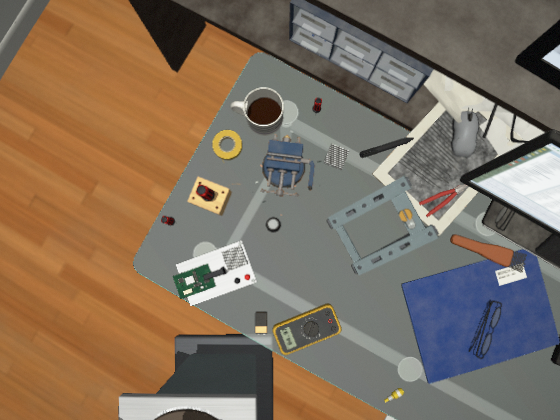

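View pics/side0.png

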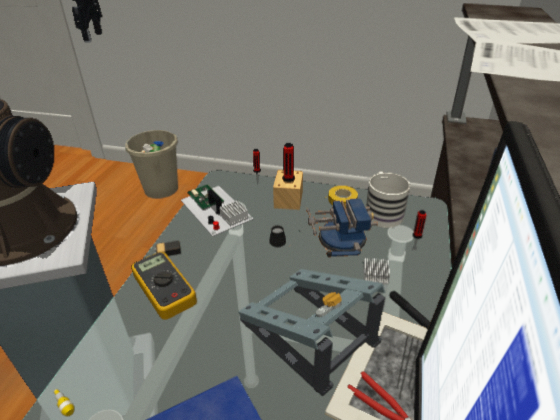

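The top view shows the carrier at about (215,272), the rack at (383,225) with its cam at (405,215), so it rises to the image's right. The block with its screwdriver is at (208,195), the multimeter at (307,329), the loupe at (273,224) and the tape at (227,144).

There are three screwdriver candidates: the one in the block (206,190), a small one at (168,220) and a small one at (317,104). The one in the block fits because it stands in the wooden block with a flange and is the largest. I'll confirm it in a crop.

```bash
cat > h.py <<'E'
import numpy as np, cv2
from scipy.spatial.transform import Rotation as R
def K(c): return np.array([[c["fx"],0,c["cx"]],[0,c["fy"],c["cy"]],[0,0,1.]])
def rays(c,px):
    n=cv2.undistortPoints(np.asarray(px,float).reshape(-1,1,2),K(c),np.array(c["dist_coeffs"])).reshape(-1,2)
    V=np.array(c["view"]); d=np.c_[n,np.ones(len(n))]@V[:3,:3]   # world dirs with unit camera z
    return -V[:3,:3].T@V[:3,3],d
def on_plane(c,px,n,h):
    o,d=rays(c,px); n=np.asarray(n,float)
    return o+d*((h-o@n)/(d@n))[:,None]
def cloud(c):
    H,W=c["range_z"].shape
    u,v=np.meshgrid(np.arange(W),np.arange(H))
    o,d=rays(c,np.c_[u.ravel(),v.ravel()])
    P=o+d*c["range_z"].ravel()[:,None]; P[c["range_z"].ravel()==0]=np.nan
    return P.reshape(H,W,3)
def proj(c,P):
    V=np.array(c["view"]); return cv2.projectPoints(np.asarray(P,float).reshape(-1,1,3),cv2.Rodrigues(V[:3,:3])[0],V[:3,3],K(c),np.array(c["dist_coeffs"]))[0].reshape(-1,2)
E
python3 - <<'E'
from h import *; import pickle
d=pickle.load(open("cams0.pkl","rb")); t=d["top"]; P=cloud(t); im=t["color"][:,:,::-1]
for n,(u,v) in dict(carrier=(200,288),desk=(300,250),blk=(195,185),rackLow=(342,245),u1=(365,200),u2=(400,250),handle=(218,272),sd=(206,190),lo=(345,217)).items():
    print(n,np.round(P[v-1:v+2,u-1:u+2].reshape(-1,3).mean(0),3), np.round(P[v-1:v+2,u-1:u+2,2].std(),4))
a=cv2.resize(im[165:285,320:450],None,fx=4,fy=4,interpolation=cv2.INTER_CUBIC)[:480,:]
b=cv2.resize(im[165:315,155:270],None,fx=3.2,fy=3.2,interpolation=cv2.INTER_CUBIC)[:480]
a=cv2.resize(im[165:285,320:450],(432,400),interpolation=cv2.INTER_CUBIC)
b=cv2.resize(im[165:310,155:265],(364,480),interpolation=cv2.INTER_CUBIC)
o=np.zeros((480,796,3),np.uint8); o[:400,:432]=a; o[:480,432:]=b
cv2.imwrite("pics/crop1.png",o)
E
```

```text
carrier [ 0.4   -0.037  0.023] 0.0031
desk [ 0.483 -0.263 -0.001] 0.001
blk [ 0.63  -0.03   0.046] 0.0243
rackLow [ 0.493 -0.359 -0.001] 0.0024
u1 [ 0.588 -0.401  0.076] 0.0013
u2 [ 0.48  -0.474  0.074] 0.0273
handle [nan nan nan] nan
sd [ 0.606 -0.071  0.144] 0.0028
lo [ 0.554 -0.361  0.049] 0.0021
```

View pics/crop1.png

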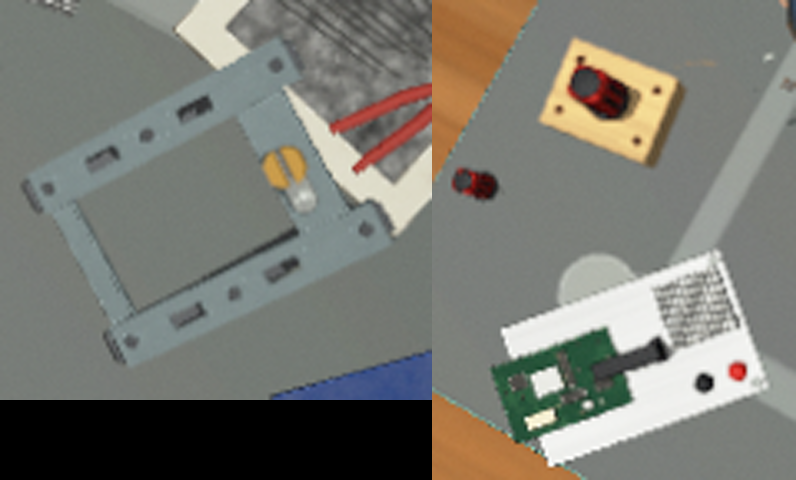

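The crop shows the rack's four slots at about (351,213), (379,197), (377,260) and (405,246). The cam's slot runs across the slope and its lobe points to the rack's right. The screwdriver in the block has the largest handle, about twice the size of the loose one at (168,220), so it is the one to take. Next I'll compute coarse poses, move, and look from close by.

```bash
cat >> h.py <<'E'
def pose(yaw,slope=0.,o=(0,0,0)):   # frame x up slope, y left, z out
    T=np.eye(4); T[:3,:3]=R.from_euler("ZY",[yaw,-slope]).as_matrix(); T[:3,3]=o; return T
def down(F,a):   # tool rotation: z along -F.z, tool y at F-axis angle: a = angle of tool x in F
    return (R.from_matrix(F[:3,:3])*R.from_euler("ZX",[a,np.pi]))
S=np.radians(28)
E
python3 - <<'E'
from h import *; import pickle
from bench import robot
d=pickle.load(open("cams0.pkl","rb")); t=d["top"]
c=on_plane(t,[(176.1,264.7),(240.8,240.5),(255.6,281.3),(190.6,305.5)],(0,0,1),.017)
print("carrier",np.round(c,3),np.linalg.norm(c-np.roll(c,-1,0),axis=1))
P=cloud(t); px=[(350.7,212.6),(378.7,197.2),(376.6,259.5),(404.6,245.7)]
# face plane from depth on the two uprights
m=np.zeros(P.shape[:2],np.uint8)
cv2.line(m,(335,219),(400,184),1,3); cv2.line(m,(362,268),(430,234),1,3)
Q=P[(m>0)&(P[:,:,2]>.03)&(P[:,:,2]<.2)]; 
for _ in range(3):
    A=np.c_[Q[:,:2],np.ones(len(Q))]; k=np.linalg.lstsq(A,Q[:,2],rcond=None)[0]; r=Q[:,2]-A@k; Q=Q[abs(r)<max(.003,1.5*r.std())]
n=np.r_[-k[:2],1]; n/=np.linalg.norm(n); h=n[2]*k[2]
print("plane",n,h,"tilt",np.degrees(np.arccos(n[2])),"yaw",np.degrees(np.arctan2(-n[1],-n[0])),r.std(),len(Q))
s=on_plane(t,px,n,h); print(np.round(s,4),[np.linalg.norm(s[i]-s[j]) for i,j in((0,1),(2,3),(0,2),(1,3))])
x=(s[1]-s[0]+s[3]-s[2]); print("yaw",np.degrees(np.arctan2(x[1],x[0])),np.degrees(np.arcsin(x[2]/np.linalg.norm(x))))
cc=c.mean(0); sc=s.mean(0); yc=np.arctan2(*(c[0]-c[1]+c[3]-c[2])[[1,0]])-np.pi/2; yf=np.arctan2(x[1],x[0])
print("yaws",np.degrees([yc,yf]))
print("sd top",on_plane(t,[(432,0)],(0,0,1),0) if 0 else on_plane(t,[((585-432)/3.31+155,80/3.31+165)],(0,0,1),.144))
for nm,o,y,sl in(("car",cc,yc,0),("rackflat",sc,yf,0),("rack",sc,yf,S)):
    F=pose(y,sl,o)
    for a in(np.pi/2,-np.pi/2):
        q=robot.inverse_kinematics(o+F[:3,2]*.12,down(F,a).as_rotvec()); print(nm,np.degrees(a),None if q is None else np.round(q,2))
E
```

```text
carrier [[ 0.452  0.018  0.017]
 [ 0.506 -0.129  0.017]
 [ 0.414 -0.162  0.017]
 [ 0.361 -0.015  0.017]] [0.15672042 0.09758526 0.15651901 0.09762816]
plane [-0.21821638  0.41257234  0.88440131] -0.22628879703087923 tilt 27.822064220472097 yaw -62.1248913554243 0.0014893172078939837 542
[[ 0.563  -0.3727  0.0569]
 [ 0.5925 -0.4282  0.0901]
 [ 0.4604 -0.4269  0.0569]
 [ 0.4893 -0.4807  0.0891]] [np.float64(0.07104329307219183), np.float64(0.06902985181795802), np.float64(0.1160354258762823), np.float64(0.11574987299824802)]
yaw -61.873222692447754 27.821836071558238
yaws [ 19.89870604 -61.87322269]
sd top [[ 0.60736473 -0.06182495  0.144     ]]
car 90.0 [-0.31  0.38  2.1  -0.    0.66 -0.66]
car -90.0 [-0.31  0.38  2.1  -0.    0.66  2.48]
rackflat 90.0 [-0.78  0.6   1.46  0.    1.08  0.3 ]
rackflat -90.0 None
rack 90.0 [-0.68  0.45  1.9  -0.52  0.38  0.85]
rack -90.0 [-0.68  0.45  1.9  -0.52  0.38 -2.29]
```

The slot spacings come out at 70 and 116 mm, as given, and the tilt at 27.8°. Both poses are reachable. Now the near views.

Run:
```python
from h import *; import pickle
from bench import robot
w={}
F=pose(np.radians(-62),S,(.5263,-.4271,.0733))
robot.move_to(F[:3,3]+F[:3,2]*.2+F[:3,0]*0.0,down(F,np.pi/2).as_rotvec()); w["rack"]=robot.camera("wrist")
C=pose(np.radians(19.9),0,(.433,-.072,0))
robot.move_to(C[:3,3]+[0,0,.22],down(C,np.pi/2).as_rotvec()); robot.hold(.1); w["car"]=robot.camera("wrist")
pickle.dump(w,open("w1.pkl","wb"))
st=robot.read_state();print(st["clock"],st["eef_pos"],st["wrist_force"])
o=np.hstack([cv2.resize(w[k]["color"][:,:,::-1],(400,300)) for k in w]); cv2.imwrite("pics/w1.png",o)
for k in w: print(k,np.round(-w[k]["view"][:3,:3].T@w[k]["view"][:3,3],3),np.round(w[k]["view"][2,:3],2))
```

```text
5.0083 [ 0.43311764 -0.07240869  0.2199773 ] [-0.6970261  -0.44595099 -0.47130298]
rack [ 0.517 -0.25   0.375] [-0.05 -0.53 -0.84]
car [ 0.407 -0.002  0.362] [ 0.1  -0.28 -0.96]
```

View pics/w1.png

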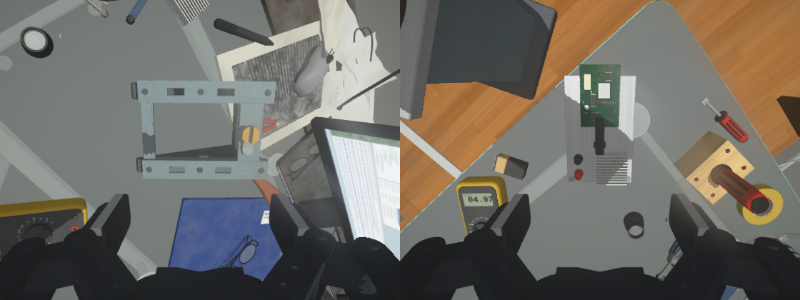

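The rack view on the left shows the slots at full-resolution pixels of about (242,127), (319,129), (246,238) and (322,238), with the cam at (352,188). The carrier view on the right shows the handle bar at about (280,192) and the plate between (235,105) and (330,260). I'll extract these precisely.

Run:
```python
from h import *; import pickle
w=pickle.load(open("w1.pkl","rb")); 
# carrier
c=w["car"]; im=c["color"]; P=cloud(c); hsv=cv2.cvtColor(im,cv2.COLOR_RGB2HSV)
roi=np.zeros(im.shape[:2],np.uint8); roi[95:270,220:340]=1
white=((hsv[:,:,1]<45)&(hsv[:,:,2]>165)&(roi>0)).astype(np.uint8)
print("white z",np.nanmedian(P[white>0][:,2]))
dark=((hsv[:,:,2]<60)&(roi>0)&(P[:,:,2]>.035)).astype(np.uint8)
n,l,s,ce=cv2.connectedComponentsWithStats(dark); i=1+np.argmax(s[1:,4]); print("bar",s[i],ce[i],np.nanmedian(P[l==i][:,2]))
ys,xs=np.where(l==i); q=on_plane(c,np.c_[xs,ys],(0,0,1),.056); r=cv2.minAreaRect((q[:,:2]*1e3).astype(np.float32)); print("bar rect at z56",r)
ys,xs=np.where(white>0); q=on_plane(c,np.c_[xs,ys],(0,0,1),.017)
h=cv2.convexHull((q[:,:2]*1e3).astype(np.float32)); r=cv2.minAreaRect(h); print("plate rect",r,cv2.boxPoints(r).round(1).tolist())
# rack
c=w["rack"]; im=c["color"]; P=cloud(c); hsv=cv2.cvtColor(im,cv2.COLOR_RGB2HSV)
F=pose(np.radians(-62),S,(.5263,-.4271,.0733)); n=F[:3,2]
Q=P.reshape(-1,3)-F[:3,3]; L=(Q@F[:3,:3]).reshape(P.shape)   # local (slot-centre, surface)
onf=(abs(abs(L[:,:,1])-.058)<.008)&(abs(L[:,:,0])<.09)&(abs(L[:,:,2])<.015)
print("surface z resid",np.nanmedian(L[:,:,2][onf]), np.nanstd(L[:,:,2][onf]))
A=P[onf]; A0=A.mean(0); nn=np.linalg.svd(A-A0)[2][2]; nn*=np.sign(nn[2]); print("normal tilt",np.degrees(np.arccos(nn[2])),"yaw",np.degrees(np.arctan2(-nn[1],-nn[0])))
g=cv2.cvtColor(im,cv2.COLOR_RGB2GRAY); sc=[]
for u,v in((242,127),(319,129),(246,238),(322,238)):
    p=g[v-14:v+15,u-22:u+23].astype(float); th=(np.percentile(p,8)+np.percentile(p,75))/2
    k,l,s,ce=cv2.connectedComponentsWithStats((p<th).astype(np.uint8)); i=1+np.argmin(np.linalg.norm(ce[1:]-[22,14],axis=1)-s[1:,4]*.2)
    print(s[i],ce[i]+[u-22,v-14]); x0,y0,ww,hh,_=s[i]
    pts=on_plane(c,np.array([[x0-.5,y0+hh/2-.5],[x0+ww-.5,y0+hh/2-.5],[x0+ww/2-.5,y0-.5],[x0+ww/2-.5,y0+hh-.5]])+[u-22,v-14],n,n@F[:3,3])
    print((( pts-F[:3,3])@F[:3,:3]*1e3).round(1).tolist())
cv2.imwrite("pics/rk.png",cv2.resize(im[95:270,185:405,::-1],(792,600),interpolation=cv2.INTER_CUBIC)[:600])
```

```text
white z 0.01622945129872777
bar [274 166  12  51 573] [279.21815009 190.69109948] 0.05494561700819822
bar rect at z56 ((432.6186828613281, -70.97987365722656), (10.402627944946289, 47.94551086425781), 19.563213348388672)
plate rect ((449.2874450683594, -63.92706298828125), (100.71459197998047, 181.85812377929688), 35.3043098449707) [[355.6000061035156, -18.799999237060547], [460.70001220703125, -167.1999969482422], [542.9000244140625, -109.0], [437.79998779296875, 39.400001525878906]]
surface z resid -0.0010631411597153296 0.0008674306553420702
normal tilt 28.00168333127681 yaw -62.20374998631188
[ 14  10  24  11 244] [245.69672131 128.04098361]
[[-45.8, 57.9, -0.0], [-22.1, 57.9, -0.0], [-33.8, 63.2, 0.0], [-34.1, 52.6, -0.0]]
[  7   9  25  10 241] [315.55186722 128.48547718]
[[23.5, 57.4, -0.0], [48.3, 57.5, 0.0], [35.7, 62.3, -0.0], [36.0, 52.6, -0.0]]
[ 13   9  22  10 195] [247.33846154 237.61538462]
[[-47.0, -58.0, -0.0], [-23.1, -58.0, -0.0], [-34.9, -52.2, -0.0], [-35.2, -63.9, 0.0]]
[  1  10  23   9 204] [311.94607843 238.        ]
[[22.7, -58.6, -0.0], [47.8, -58.6, -0.0], [35.1, -53.4, -0.0], [35.4, -63.9, -0.0]]
```

View pics/rk.png

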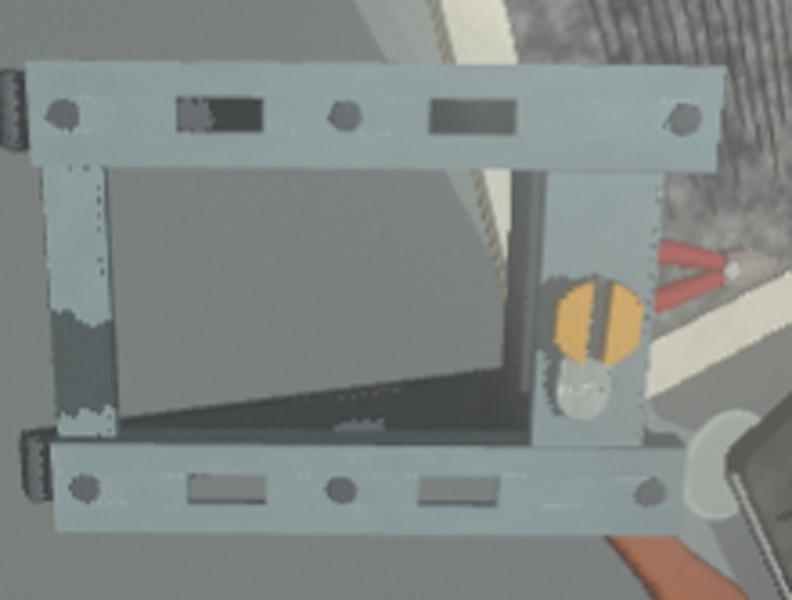

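The slots measure 24 × 10 mm and sit within 1 mm of the coarse frame, with a yaw of about −62.2°. The handle bar's centre is at about (432.9, −71.9) mm with a yaw of 19.7°. Next I'll grasp the carrier and bring it above the rack.

```bash
cat >> h.py <<'E'
_s=pose(np.radians(-62.2),S,(.5263,-.4271,.0733))
FACE=_s.copy(); FACE[:3,3]+=_s[:3,:3]@np.array([.0005-.013,-.0003,-.0005-.013])
CAR=pose(np.radians(19.7),0,(.4329,-.0719,0))
def tcp(F,p,grip_h): return F[:3,3]+F[:3,:3]@(np.asarray(p,float)+[0,0,grip_h])
def say(robot,m=""):
    s=robot.read_state(); print(m,"t%.1f"%s["clock"],"tcp",np.round(s["eef_pos"],4),"f",np.round(s["wrist_force"],1),"face-f",np.round(FACE[:3,:3].T@s["wrist_force"],1),"w%.4f"%s["gripper_width"],"gf%.0f"%s["gripper_force"]); return s
E
python3 - <<'E'
from h import *; import pickle
from bench import robot
w=pickle.load(open("w1.pkl","rb"))["rack"]
q=on_plane(w,[(351.1,188.3),(352.2,177),(350,199)],FACE[:3,2],FACE[:3,2]@(FACE[:3,3]+FACE[:3,2]*.027)); print("cam local mm",((q-FACE[:3,3])@FACE[:3,:3]*1e3).round(1).tolist())
G=.032
rd=down(CAR,np.pi/2).as_rotvec()
robot.move_to(tcp(CAR,(0,0,.06),G),rd)
robot.line_to(tcp(CAR,(0,0,0),G),max_speed=.1)
robot.gripper_to(0.005,80); say(robot,"grasp")
robot.line_to(tcp(CAR,(0,0,.16),G),max_speed=.2); say(robot,"lift")
robot.move_to(tcp(FACE,(.013,0,.06),G),down(FACE,np.pi/2).as_rotvec()); robot.hold(.2); say(robot,"over")
o=[]
for n in("top","side"):
    c=robot.camera(n); pickle.dump(c,open(f"{n}2.pkl","wb")); o.append(c["color"][120:330,230:510,::-1] if n=="side" else c["color"][140:300,300:500,::-1])
cv2.imwrite("pics/over.png",np.hstack([cv2.resize(a,(400,300 if i else 320))[:300] for i,a in enumerate(o)]))
E
```

```text
cam local mm [[84.0, 0.4, 27.0], [84.3, 11.9, 27.0], [83.6, -10.6, 27.0]]
grasp t7.0 tcp [ 0.4329 -0.0719  0.0323] f [-1.5  0.4  6.1] face-f [ 1.9 -1.2  5.8] w0.0105 gf78
lift t8.0 tcp [ 0.4324 -0.0718  0.1911] f [ 0.2  0.1 -3. ] face-f [-1.4  0.2 -2.7] w0.0100 gf78
over t9.6 tcp [ 0.5092 -0.3946  0.143 ] f [ 0.4 -0.1 -3.4] face-f [-1.4  0.4 -3.1] w0.0103 gf78
```

View pics/over.png

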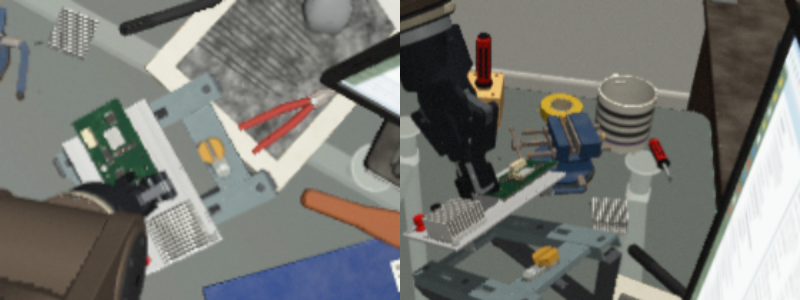

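The carrier hangs parallel to the face, and the cam measures at (84.0, 0.4) as it should. I'll check the held plate's edges from the top picture, then insert with force checks.

Run:
```python
from h import *; import pickle
c=pickle.load(open("top2.pkl","rb")); hsv=cv2.cvtColor(c["color"],cv2.COLOR_RGB2HSV)
m=((hsv[:,:,1]<45)&(hsv[:,:,2]>150)).astype(np.uint8); m[:, :325]=0; m[:185]=0; m[275:]=0; m[:,415:]=0
n=FACE[:3,2]; ys,xs=np.where(m>0); q=on_plane(c,np.c_[xs,ys],n,n@FACE[:3,3]+.077); L=(q-FACE[:3,3])@FACE[:3,:3]*1e3
L=L[(abs(L[:,1])<95)&(L[:,0]<75)&(L[:,0]>-50)]
for y in range(-75,90,15):
    s=L[abs(L[:,1]-y)<3]; print(y,len(s),s[:,0].max().round(1) if len(s) else None)
for x in (30,45,55): s=L[abs(L[:,0]-x)<4]; print("x",x,s[:,1].min().round(1),s[:,1].max().round(1))
```

```text
-75 85 61.4
-60 93 74.6
-45 85 70.8
-30 81 62.4
-15 27 62.2
0 32 62.0
15 42 61.8
30 48 61.4
45 81 74.0
60 89 61.0
75 67 65.2
x 30 -79.7 -3.9
x 45 -80.3 79.8
x 55 -79.1 80.1
```

Run:
```python
from h import *
from bench import robot
G=.032; f0=FACE[:3,:3].T@robot.read_state()["wrist_force"]
def go(x,z,v=.05):
    robot.line_to(tcp(FACE,(x,0,z),G),max_speed=v); s=say(robot,f"x{x*1e3:.0f} z{z*1e3:.0f}")
    return FACE[:3,:3].T@s["wrist_force"]-f0
ok=True
for z in(.016,.010,.005,.001):
    d=go(.0135,z,.08 if z==.016 else .04)
    if abs(d).max()>8: print("contact",d); ok=z<=.002; break
if ok:
    for x in(.008,.003,.0005,-.001):
        d=go(x,.0008,.03)
        if d[0]>20: break
```

```text
x14 z16 t10.4 tcp [ 0.5189 -0.4137  0.1043] f [ 0.2 -0.9 -2.8] face-f [-0.6 -0.2 -2.9] w0.0103 gf78
x14 z10 t10.7 tcp [ 0.5202 -0.4162  0.0989] f [ 0.   0.1 -2.5] face-f [-1.2  0.  -2.2] w0.0106 gf78
x14 z5 t10.9 tcp [ 0.5213 -0.4183  0.0942] f [-0.3  0.5 -2.9] face-f [-1.9 -0.  -2.3] w0.0106 gf78
x14 z1 t11.2 tcp [ 0.5222 -0.42    0.0908] f [ 0. -0. -3.] face-f [-1.4  0.  -2.7] w0.0106 gf78
x8 z1 t11.5 tcp [ 0.5199 -0.4156  0.0882] f [-0.3 -0.2 -3.8] face-f [-1.8 -0.3 -3.4] w0.0103 gf78
x3 z1 t11.8 tcp [ 0.518  -0.4118  0.0859] f [ 0.5 -0.  -3.3] face-f [-1.3  0.4 -3.1] w0.0103 gf78
x0 z1 t12.1 tcp [ 0.517  -0.4099  0.0848] f [-0.1  0.1 -2.9] face-f [-1.5 -0.1 -2.5] w0.0105 gf78
x-1 z1 t12.3 tcp [ 0.5167 -0.4093  0.0846] f [ 1.8 -4.8 -1.7] face-f [ 3.7 -0.6 -3.9] w0.0103 gf78
```

Run:
```python
from h import *; import pickle
from bench import robot
G=.032
for x,z in((-.001,-.0005),(-.002,-.0005),(-.003,-.0005),(-.004,-.0005)):
    robot.line_to(tcp(FACE,(x,0,z),G),max_speed=.03); s=say(robot,f"{x} {z}")
    if (FACE[:3,:3].T@s["wrist_force"])[0]>18: break
robot.gripper_to(.04); say(robot,"open")
robot.line_to(tcp(FACE,(x,0,.08),G),max_speed=.2)
robot.move_to(tcp(FACE,(.0,0.0,.2),0),down(FACE,np.pi/2).as_rotvec()); robot.hold(.1)
c=robot.camera("wrist"); pickle.dump(c,open("w3.pkl","wb")); say(robot)
P=cloud(c); L=(P-FACE[:3,3])@FACE[:3,:3]*1e3
hsv=cv2.cvtColor(c["color"],cv2.COLOR_RGB2HSV); m=(hsv[:,:,1]<45)&(hsv[:,:,2]>150)&(abs(L[:,:,2]-17)<6)&(abs(L[:,:,0])<70)&(abs(L[:,:,1])<95)
ys,xs=np.where(m); print("plate z",np.median(L[m][:,2]))
q=on_plane(c,np.c_[xs,ys],FACE[:3,2],FACE[:3,2]@FACE[:3,3]+.017); l=(q-FACE[:3,3])@FACE[:3,:3]*1e3
for y in range(-75,90,15):
    s=l[abs(l[:,1]-y)<3]; print(y,len(s),np.percentile(s[:,0],[1,99]).round(1) if len(s) else None)
for x in(-40,-20,0,20,40): s=l[abs(l[:,0]-x)<3]; print("x",x,np.percentile(s[:,1],[1,99]).round(1))
cv2.imwrite("pics/home.png",c["color"][60:320,130:450,::-1].repeat(2,0).repeat(2,1))
```

```text
-0.001 -0.0005 t12.6 tcp [ 0.517  -0.4097  0.0843] f [-2.9  0.2 10.1] face-f [ 3.4 -2.5  9.7] w0.0104 gf80
-0.002 -0.0005 t12.8 tcp [ 0.517  -0.4096  0.0842] f [-0.7 -5.  10.3] face-f [ 8.4 -2.9  7.1] w0.0106 gf80
-0.003 -0.0005 t13.1 tcp [ 0.517  -0.4095  0.0843] f [ 1.  -7.6 11.2] face-f [11.6 -2.7  6.5] w0.0101 gf79
-0.004 -0.0005 t13.3 tcp [ 0.517  -0.4093  0.0843] f [  1.5 -11.2  11.1] face-f [14.5 -3.9  4.8] w0.0100 gf79
open t13.7 tcp [ 0.5152 -0.4065  0.0811] f [-0.  -0.3 -0.3] face-f [ 0.1 -0.2 -0.4] w0.0400 gf0
 t14.9 tcp [ 0.4798 -0.3403  0.2302] f [ 0.4 -0.1  0.4] face-f [0.5 0.3 0.2] w0.0401 gf0
plate z 16.152969764171267
-75 164 [-48.9  48.8]
-60 294 [-68.2  68.1]
-45 352 [-67.7  68. ]
-30 434 [-48.2  48.9]
-15 348 [-47.6  49.2]
0 428 [-48.8  49.5]
15 264 [-49.3  49.8]
30 272 [-48.6  49.2]
45 514 [-67.9  68.2]
60 387 [-67.1  68.4]
75 358 [-64.9  60.7]
x -40 [-78.4  77.5]
x -20 [-79.5  80.1]
x 0 [47.6 59.2]
x 20 [-30.7   6.3]
x 40 [-34.8  76.7]
```

View pics/home.png

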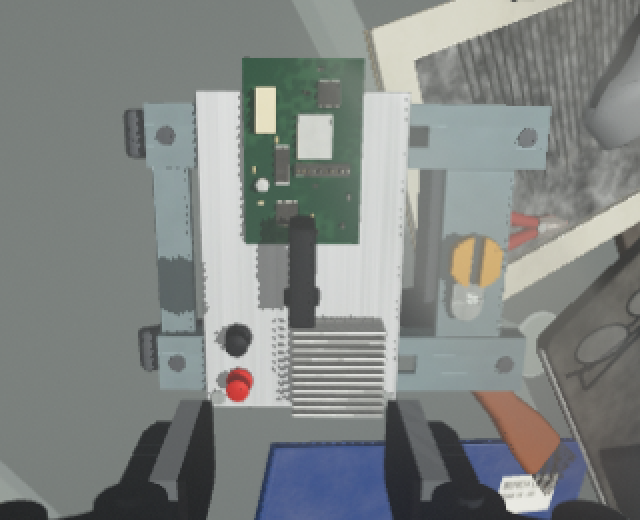

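The plate spans −49 to +49 mm in the face frame with its surface at z ≈ 16 mm, and the hook stop was felt, so the carrier is home. The cam lobe still points right. Next is the screwdriver, starting with a close look at its handle. I'll also check clearance around the cam pose from the depth cloud.

Run:
```python
from h import *; import pickle
from bench import robot
d=pickle.load(open("cams0.pkl","rb"))
for n in d:
    L=(cloud(d[n]).reshape(-1,3)-FACE[:3,3])@FACE[:3,:3]-[.084,0,.027]
    s=L[(L[:,2]>.075)&(L[:,2]<.35)]; r=np.hypot(s[:,0],s[:,1]); i=np.nanargmin(r); print(n,"nearest to axis",r[i],s[i].round(3))
D=pose(0,0,(.607,-.064,.25))
best=None
for a in np.radians([0,45,90,-45]):
    q=robot.inverse_kinematics(D[:3,3],down(D,a).as_rotvec())
    print(np.degrees(a),None if q is None else np.round(q,2))
robot.move_to(D[:3,3],down(D,np.radians(90)).as_rotvec()); robot.hold(.1)
c=robot.camera("wrist"); pickle.dump(c,open("w4.pkl","wb")); say(robot)
px=proj(c,[(.607,-.064,.144),(.607,-.064,.058)]); print(px)
cv2.imwrite("pics/sd.png",c["color"][:,:,::-1])
hsv=cv2.cvtColor(c["color"],cv2.COLOR_RGB2HSV); P=cloud(c)
red=((hsv[:,:,0]<10)|(hsv[:,:,0]>170))&(hsv[:,:,1]>120)&(hsv[:,:,2]>40)&(P[:,:,2]>.134)&(P[:,:,2]<.155)&(np.hypot(P[:,:,0]-.607,P[:,:,1]+.064)<.04)
ys,xs=np.where(red); q=on_plane(c,np.c_[xs,ys],(0,0,1),.144); print("top",len(xs),cv2.minAreaRect((q[:,:2]*1e3).astype(np.float32)),np.median(P[red][:,2]),[xs.min(),xs.max(),ys.min(),ys.max()])
```

```text
top nearest to axis 0.206400869634045 [0.206 0.01  0.075]
side nearest to axis 0.20953612315564143 [0.209 0.012 0.079]
0.0 [-0.21  0.45  1.57 -0.    1.12  1.36]
45.0 [-0.21  0.45  1.57 -0.    1.12  0.57]
90.0 [-0.21  0.45  1.57 -0.    1.12 -0.21]
-45.0 [-0.21  0.45  1.57 -0.    1.12  2.14]
 t16.2 tcp [ 0.6067 -0.065   0.2498] f [ 0.1 -0.4  0.3] face-f [ 0.5 -0.1  0.1] w0.0401 gf0
[[280.16146972 209.81902871]
 [279.91087062 185.51960479]]
top 301 ((606.5147094726562, -60.48371124267578), (22.588729858398438, 21.298471450805664), 71.25762176513672) 0.14084654513575734 [np.int64(264), np.int64(294), np.int64(190), np.int64(221)]
```

View pics/sd.png

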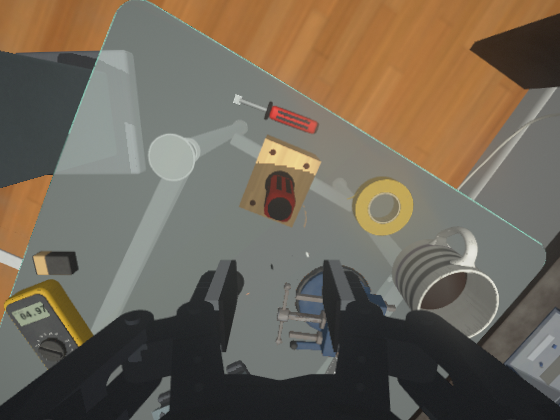

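The wrist view shows the block's top at about (280,180), with the screwdriver's dark cap at (278,208) and red handle flats below it. A small decoy screwdriver lies at (280,115). I'll refine the cap centre and the flats' direction from here and from the top view.

Run:
```python
from h import *; import pickle
c4=pickle.load(open("w4.pkl","rb")); t=pickle.load(open("cams0.pkl","rb"))["top"]
for nm,c,(x0,x1,y0,y1) in(("wrist",c4,(235,325,130,230)),("top",t,(185,232,172,218))):
    hsv=cv2.cvtColor(c["color"],cv2.COLOR_RGB2HSV).astype(int); P=cloud(c); roi=np.zeros(hsv.shape[:2],bool); roi[y0:y1,x0:x1]=1
    w=roi&(abs(hsv[:,:,0]-17)<9)&(hsv[:,:,1]>50)&(hsv[:,:,2]>110)&(P[:,:,2]>.048)&(P[:,:,2]<.068)
    ys,xs=np.where(w); q=on_plane(c,np.c_[xs,ys],(0,0,1),.058); print(nm,"block",len(xs),cv2.minAreaRect((q[:,:2]*1e3).astype(np.float32)))
    h=roi&(P[:,:,2]>.138)&(P[:,:,2]<.152)
    ys,xs=np.where(h); q=on_plane(c,np.c_[xs,ys],(0,0,1),.144); print(nm,"cap by depth",len(xs),q.mean(0)[:2],cv2.minAreaRect((q[:,:2]*1e3).astype(np.float32)))
    h=roi&(P[:,:,2]>.062)&(P[:,:,2]<.16)   # side faces: handle points at all heights
    q=P[h]; print(" slices",[(z,int((abs(q[:,2]-z)<.006).sum()),np.round(np.median(q[abs(q[:,2]-z)<.006][:,:2],0)*1e3,1).tolist()) for z in(.075,.09,.105,.12,.14) if (abs(q[:,2]-z)<.006).any()])
cv2.imwrite("pics/sdc.png",np.hstack([cv2.resize(c4["color"][130:230,230:330,::-1],(500,500),interpolation=cv2.INTER_CUBIC),cv2.resize(t["color"][170:220,183:213,::-1],(300,500),interpolation=cv2.INTER_CUBIC)]))
```

```text
wrist block 2956 ((606.0912475585938, -61.98865509033203), (75.65103149414062, 59.88481140136719), 67.49934387207031)
wrist cap by depth 708 [ 0.60634833 -0.06100532] ((606.3673095703125, -61.05084991455078), (21.787277221679688, 21.352563858032227), 71.44132232666016)
 slices [(0.075, 47, [608.0, -52.6]), (0.09, 67, [606.1, -52.5]), (0.105, 80, [607.0, -52.5]), (0.12, 83, [607.0, -52.5]), (0.14, 646, [606.1, -59.8])]
top block 700 ((604.8096923828125, -61.440128326416016), (74.75253295898438, 60.60747528076172), 67.41284942626953)
top cap by depth 111 [ 0.6049591  -0.06307076] ((605.054931640625, -63.18191146850586), (21.849788665771484, 21.704809188842773), 71.63783264160156)
 slices [(0.075, 5, [601.3, -70.5]), (0.09, 13, [597.2, -69.0]), (0.105, 10, [598.5, -70.0]), (0.12, 13, [596.3, -71.3]), (0.14, 70, [603.7, -65.6])]
```

View pics/sdc.png

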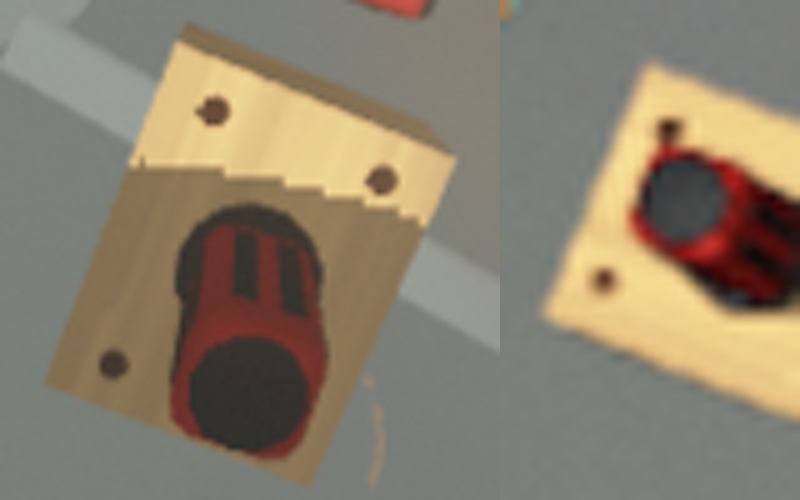

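The cap centre is at about (606, −61.5) mm with flats at −18.5°, and the block measures 60 × 75 mm as given. Next I'll grasp, lift, and look at the blade's direction.

Run:
```python
from h import *; import pickle
from bench import robot
B=pose(0,0,(.606,-.0615,0)); a=np.radians(71.5); r=down(B,a).as_rotvec()
robot.move_to(tcp(B,(0,0,.155),0),r); robot.gripper_to(.05)
robot.line_to(tcp(B,(0,0,.086),0),max_speed=.1); say(robot,"at")
robot.gripper_to(.015,100); say(robot,"grip")
robot.line_to(tcp(B,(0,0,.25),0),max_speed=.2); robot.hold(.1); say(robot,"lift")
c=robot.camera("wrist"); pickle.dump(c,open("w5.pkl","wb")); s=robot.camera("side"); pickle.dump(s,open("s5.pkl","wb"))
tip=(.606,-.0615,.25-.083)
pw=proj(c,[tip])[0]; ps=proj(s,[tip])[0]; print(pw,ps)
def crop(c,p,w,h,k): 
    x=int(np.clip(p[0]-w/2,0,560-w)); y=int(np.clip(p[1]-h/2,0,420-h)); print(x,y,k); return cv2.resize(c["color"][y:y+h,x:x+w,::-1],None,fx=k,fy=k,interpolation=cv2.INTER_CUBIC)
cv2.imwrite("pics/blade.png",np.hstack([crop(c,pw,100,100,4),crop(s,ps,50,50,8)]))
```

```text
at t17.7 tcp [ 0.6063 -0.0615  0.0865] f [ 0.8 -0.1  0.2] face-f [ 0.5  0.7 -0.1] w0.0502 gf0
grip t18.1 tcp [ 0.6063 -0.0616  0.0868] f [-1.1  0.1  6.2] face-f [ 2.4 -0.9  5.8] w0.0212 gf98
lift t19.2 tcp [ 0.6056 -0.0614  0.2486] f [ 1.4 -0.3 -0.6] face-f [ 0.5  1.1 -1. ] w0.0215 gf98
[280.47944027 220.93022659] [287.57079755 135.60177518]
230 170 4
262 110 8
```

View pics/blade.png

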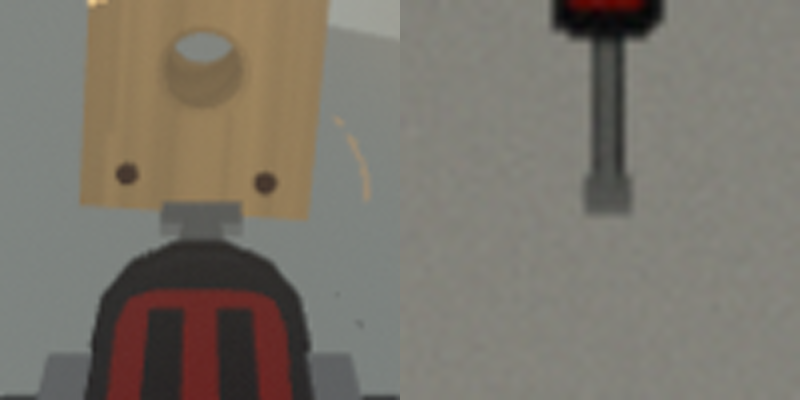

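In the wrist view the blade at (280,221) is broad across the image, along the fingers' closing line, so the blade's width lies along tool y. Its tip is where predicted. I'll carry it over the cam and check it there before inserting.

```bash
cat >> h.py <<'E'
TIP=.0838
def cam_pose(h,a_deg,dx=0,dy=0):  # tip h above slot mouth; tool x at angle a in the face
    return FACE[:3,3]+FACE[:3,:3]@np.array([.084+dx,.0003+dy,.027+h+TIP]), down(FACE,np.radians(a_deg)).as_rotvec()
E
python3 - <<'E'
from h import *; import pickle
from bench import robot
for a in(178.2,85,75): print(a,np.round(robot.inverse_kinematics(*cam_pose(0,a)),2))
p=robot.read_state()["eef_pos"]; p[2]=.30; robot.line_to(p,max_speed=.25)
robot.move_to(*cam_pose(.09,178.2)); robot.line_to(cam_pose(.012,178.2)[0],max_speed=.12); robot.hold(.15); say(robot)
c=robot.camera("wrist"); pickle.dump(c,open("w6.pkl","wb"))
p=FACE[:3,3]+FACE[:3,:3]@np.array([.084,0,.027]); print(proj(c,[p,p+FACE[:3,2]*.012,p+FACE[:3,1]*.0125,p-FACE[:3,1]*.0125]))
x,y=proj(c,[p])[0].astype(int); x0=x-50; y0=min(y-50,320); print(x0,y0)
cv2.imwrite("pics/cam.png",cv2.resize(c["color"][y0:y0+100,x0:x0+100,::-1],None,fx=5,fy=5,interpolation=cv2.INTER_CUBIC))
E
```

```text
178.2 [-0.73  0.51  1.73 -0.38  0.46 -0.88]
85 [-0.73  0.51  1.73 -0.38  0.46  0.75]
75 [-0.73  0.51  1.73 -0.38  0.46  0.92]
 t21.9 tcp [ 0.532  -0.4374  0.2044] f [ 0.4 -0.2 -0.2] face-f [ 0.3  0.3 -0.4] w0.0209 gf98
[[279.06784162 214.59428777]
 [279.07548751 219.6780558 ]
 [295.86925851 214.08127049]
 [262.28057284 215.10655133]]
229 164
```

View pics/cam.png

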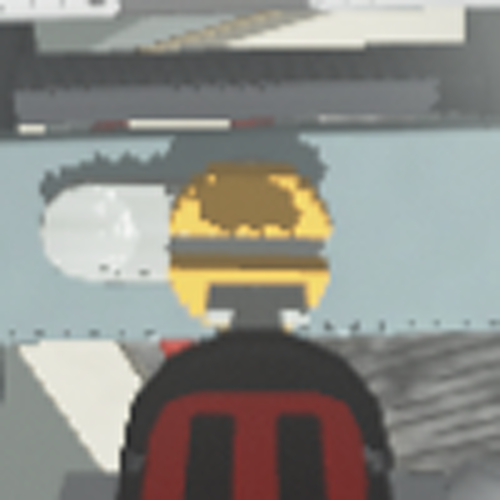

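The tip is centred across the slot's line, but its near edge sits about 2–3 px lower in the picture than it should. The screwdriver may therefore sit 1–2 mm off in the hand towards +face x. The slot itself is where predicted, at row 214.8. I'll refine the offset with sub-pixel edges.

Run:
```python
from h import *; import pickle
for f,cols,r0,r1 in(("w6.pkl",(273,287),205,232),("w5.pkl",(273,288),208,232)):
    c=pickle.load(open(f,"rb")); rows=c["color"][r0:r1,cols[0]:cols[1]].astype(float).mean(1).round(0).astype(int)
    print(f); print([(r0+i,*v) for i,v in enumerate(rows.tolist())])
c=pickle.load(open("w6.pkl","rb")); p=FACE[:3,3]+FACE[:3,:3]@np.array([.084,0,.027]); x=FACE[:3,0]; z=FACE[:3,2]
print("slot edges",proj(c,[p-x*.00275,p+x*.00275])[:,1],"tip edges pred",proj(c,[p+z*.012-x*.00125,p+z*.012+x*.00125,p+z*.012,p+z*.013,p+z*.012+x*.001])[:,1])
print("lateral rows"); print(c["color"][222:226,262:300].astype(int).sum(2).tolist())
c=pickle.load(open("w5.pkl","rb")); t=np.array([.6056,-.0614,.2486-TIP]); X=np.array([.317,.948,0]); print("w5 tip edge pred",proj(c,[t+X*.00125,t-X*.00125,t,t-X*.001]))
```

```text
w6.pkl
[(205, 145, 120, 75), (206, 146, 120, 75), (207, 145, 120, 75), (208, 146, 120, 75), (209, 179, 148, 85), (210, 220, 188, 104), (211, 173, 153, 117), (212, 121, 125, 121), (213, 121, 124, 120), (214, 122, 121, 110), (215, 126, 111, 83), (216, 127, 106, 70), (217, 133, 111, 71), (218, 232, 195, 102), (219, 243, 217, 112), (220, 199, 166, 108), (221, 119, 115, 104), (222, 104, 106, 104), (223, 103, 105, 103), (224, 103, 106, 103), (225, 106, 109, 106), (226, 134, 137, 133), (227, 135, 138, 135), (228, 132, 133, 126), (229, 108, 107, 98), (230, 73, 71, 66), (231, 58, 58, 56)]
w5.pkl
[(208, 148, 125, 89), (209, 148, 125, 89), (210, 148, 125, 89), (211, 148, 125, 89), (212, 148, 125, 89), (213, 148, 125, 89), (214, 148, 124, 89), (215, 148, 125, 89), (216, 147, 125, 89), (217, 148, 125, 89), (218, 148, 124, 89), (219, 148, 124, 89), (220, 121, 108, 89), (221, 97, 95, 89), (222, 91, 92, 89), (223, 91, 92, 88), (224, 91, 92, 88), (225, 92, 93, 89), (226, 96, 97, 93), (227, 95, 97, 93), (228, 95, 97, 93), (229, 91, 92, 89), (230, 65, 65, 62), (231, 49, 46, 44)]
slot edges [211.0586765
[... 313 characters left out ...]
, 564, 567, 569, 570, 570, 556, 427, 312, 314, 311, 313, 313, 308, 310, 309, 309, 313, 312, 310, 309, 308, 312, 312, 314, 312, 338, 468, 575, 582, 562, 540, 544, 541, 542, 546, 551], [542, 542, 550, 575, 573, 570, 571, 553, 391, 315, 315, 315, 317, 313, 307, 311, 311, 311, 313, 313, 312, 309, 308, 315, 315, 316, 316, 331, 452, 576, 580, 543, 542, 542, 546, 547, 547, 549], [542, 538, 540, 548, 570, 570, 570, 553, 392, 352, 349, 351, 348, 330, 304, 308, 307, 311, 312, 310, 313, 311, 311, 339, 342, 338, 338, 341, 416, 575, 562, 544, 544, 543, 545, 549, 547, 551]]
w5 tip edge pred [[279.89175542 218.3032652 ]
 [279.89043698 221.66210488]
 [279.89109573 219.98530288]
 [279.89056865 221.32716259]]
```

The tip sits about 1.45 mm along −tool x and 0.5 mm along +tool y in the hand, and the slot's centre is at about x = 83.7. I'll put both into the tip pose, insert with a force watch, then turn.

```bash
cat >> h.py <<'E'
OFF=np.array([-.00145,.0005,TIP])
def cam_tip(h,a_deg,dx=0,dy=0):
    Rt=down(FACE,np.radians(a_deg)); return FACE[:3,3]+FACE[:3,:3]@np.array([.0837+dx,.0003+dy,.027+h])-Rt.apply(OFF),Rt.as_rotvec()
E
python3 - <<'E'
from h import *; import pickle
from bench import robot
a0=178.2
robot.move_to(*cam_tip(.010,a0)); robot.hold(.1); say(robot,"above")
for h in(.003,0.,-.002,-.004,-.0065):
    robot.line_to(cam_tip(h,a0)[0],max_speed=.03); s=say(robot,f"h{h*1e3:.1f}")
    if (FACE[:3,:3].T@s["wrist_force"])[2]>8: print("CONTACT"); break
E
```

```text
above t22.3 tcp [ 0.5311 -0.4372  0.2008] f [ 0.8 -0.4 -0.2] face-f [ 0.5  0.5 -0.5] w0.0208 gf98
h3.0 t22.7 tcp [ 0.5326 -0.4402  0.1942] f [ 0.2 -0.2 -0.5] face-f [ 0.   0.1 -0.5] w0.0213 gf98
h0.0 t22.9 tcp [ 0.5333 -0.4414  0.1917] f [-0.7  0.5 -0.1] face-f [-0.7 -0.4  0.3] w0.0211 gf98
h-2.0 t23.2 tcp [ 0.5337 -0.4422  0.1901] f [ 1.   0.3 -1.5] face-f [-0.5  1.  -1.4] w0.0209 gf98
h-4.0 t23.4 tcp [ 0.5342 -0.443   0.1883] f [ 0.6  0.5 -0.3] face-f [-0.3  0.8 -0.2] w0.0207 gf98
h-6.5 t23.7 tcp [ 0.5347 -0.4441  0.186 ] f [ 0.1 -0.4 -0.7] face-f [ 0.  -0.1 -0.8] w0.0210 gf98
```

Run:
```python
from h import *; import pickle
from bench import robot
t0=FACE[:3,:3].T@robot.read_state()["wrist_torque"]
for a in(168,158,145,130,115,100,90,85,80,76,73,70,67):
    robot.move_to(*cam_tip(-.0065,a)); s=robot.read_state()
    tq=FACE[:3,:3].T@s["wrist_torque"]-t0; f=FACE[:3,:3].T@s["wrist_force"]
    print(a,"t%.1f"%s["clock"],"tq",tq.round(3),"f",f.round(1),"w%.4f"%s["gripper_width"])
    if abs(tq[2])>.45 or np.linalg.norm(f)>40: print("stop"); break
```

```text
168 t24.0 tq [-0.024 -0.302  0.022] f [ 0.1 -0.5 -1. ] w0.0212
158 t24.3 tq [-0.405 -0.747 -0.011] f [ 2.2 -1.  -1.8] w0.0208
145 t24.6 tq [-0.568 -0.909 -0.02 ] f [ 2.9 -2.  -1.1] w0.0210
130 t24.9 tq [-0.644 -1.073  0.062] f [ 4.1 -2.6 -1.5] w0.0212
115 t25.3 tq [-0.772 -1.134  0.039] f [ 3.9 -3.2 -1.8] w0.0208
100 t25.7 tq [-0.871 -1.091  0.025] f [ 3.5 -3.8 -1.7] w0.0211
90 t26.0 tq [-0.92  -1.065 -0.03 ] f [ 4.  -4.1 -1.1] w0.0212
85 t26.2 tq [-0.947 -1.106  0.065] f [ 4.1 -3.1 -1. ] w0.0210
80 t26.5 tq [-0.954 -1.053  0.102] f [ 4.5 -3.1 -0.5] w0.0213
76 t26.7 tq [-0.988 -1.056  0.033] f [ 4.1 -4.1 -2.4] w0.0207
73 t27.0 tq [-0.982 -1.09   0.07 ] f [ 3.9 -2.4 -1. ] w0.0209
70 t27.2 tq [-1.013 -1.055  0.07 ] f [ 3.8 -3.6 -0.7] w0.0211
67 t27.5 tq [-1.02  -1.081  0.184] f [ 2.7 -3.8 -0.4] w0.0208
```

Run:
```python
from h import *; import pickle
from bench import robot
for a in(64,61,58,55):
    robot.move_to(*cam_tip(-.0065,a)); robot.hold(.05); s=robot.read_state()
    tq=FACE[:3,:3].T@s["wrist_torque"]; print(a,"t%.1f"%s["clock"],"tq",tq.round(3),"f",(FACE[:3,:3].T@s["wrist_force"]).round(1))
    if tq[2]>.5: break
c=robot.camera("top"); pickle.dump(c,open("t7.pkl","wb")); w=robot.camera("wrist"); pickle.dump(w,open("w7.pkl","wb"))
p=FACE[:3,3]+FACE[:3,:3]@np.array([.084,0,.02])
o=[]
for k,z in((c,60),(w,90)):
    x,y=proj(k,[p])[0].astype(int); x0=min(max(x-z//2,0),560-z);y0=min(max(y-z//2,0),420-z); print(x0,y0); o.append(cv2.resize(k["color"][y0:y0+z,x0:x0+z,::-1],(400,400),interpolation=cv2.INTER_CUBIC))
cv2.imwrite("pics/turned.png",np.hstack(o))
```

```text
64 t27.8 tq [-1.052 -0.775  0.33 ] f [ 2.7 -4.2 -1. ]
61 t28.1 tq [-1.181 -0.315  0.28 ] f [ 1.8 -4.3  0.7]
58 t28.4 tq [-1.274 -0.229  0.381] f [ 1.9 -4.4  2. ]
55 t28.7 tq [-1.303 -0.127  0.564] f [ 1.5 -6.1  1.4]
376 184
235 176
```

View pics/turned.png

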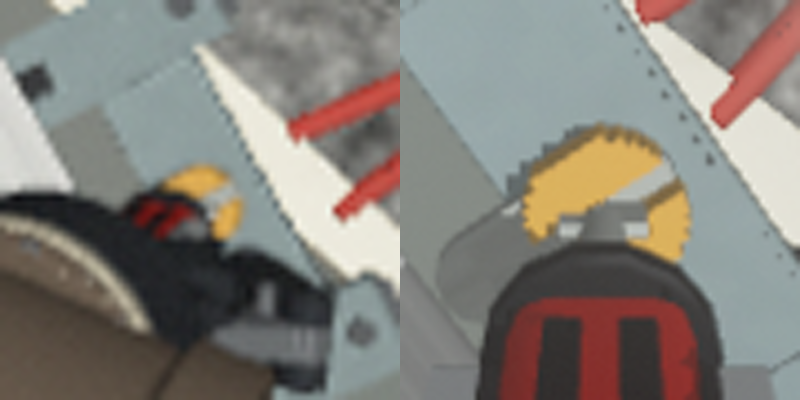

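The cam's slot now runs along the slope and its lobe points down toward the plate. The torque has climbed to 0.56 N m, so the cam is at its stop. I've now viewed 12 pictures, two more than the 10 allowed, so I'll do the remaining checks numerically. Next I'll unwind slightly, withdraw, and measure the cam angle.

Run:
```python
from h import *; import pickle
from bench import robot
for a in(64,70):
    robot.move_to(*cam_tip(-.0065,a)); s=robot.read_state(); print(a,(FACE[:3,:3].T@s["wrist_torque"]).round(2),(FACE[:3,:3].T@s["wrist_force"]).round(1))
robot.line_to(cam_tip(.003,70)[0],max_speed=.05); robot.line_to(cam_tip(.1,70)[0],max_speed=.15); robot.hold(.1); say(robot,"out")
c=robot.camera("wrist"); pickle.dump(c,open("w8.pkl","wb"))
hsv=cv2.cvtColor(c["color"],cv2.COLOR_RGB2HSV).astype(int); P=cloud(c); L=(P-FACE[:3,3])@FACE[:3,:3]*1e3
ys,xs=np.mgrid[:420,:560]; n=FACE[:3,2]
q=on_plane(c,np.c_[xs.ravel(),ys.ravel()],n,n@FACE[:3,3]+.027); l=((q-FACE[:3,3])@FACE[:3,:3]*1e3-[84,0,27]).reshape(420,560,3)
near=np.hypot(l[:,:,0],l[:,:,1])<11
gold=near&(abs(hsv[:,:,0]-20)<8)&(hsv[:,:,1]>90)
print("gold centroid",l[gold].mean(0)[:2],near.sum(),gold.sum())
sl=near&~gold; v=l[sl][:,:2]; v=v-v.mean(0); e=np.linalg.svd(v)[2][0]; print("slot dir (face x,y)",e,"mean",l[sl].mean(0)[:2])
# lobe: pale grey ring sample by direction at 15-18mm, 8 mm below head
q=on_plane(c,np.c_[xs.ravel(),ys.ravel()],n,n@FACE[:3,3]+.020); l2=((q-FACE[:3,3])@FACE[:3,:3]*1e3-[84,0,20]).reshape(420,560,3)
for A in range(0,360,30):
    d=np.array([np.cos(np.radians(A)),np.sin(np.radians(A))])*19; m=np.hypot(l2[:,:,0]-d[0],l2[:,:,1]-d[1])<2.5
    print(A,c["color"][m].mean(0).round(0),"z",np.nanmedian(L[m][:,2]).round(1))
```

```text
64 [-1.38 -0.42  0.26] [ 2.8 -5.1 -0.1]
70 [-1.31 -0.31  0.13] [ 1.7 -5.  -0.2]
out t30.5 tcp [ 0.5137 -0.4002  0.2797] f [-0.  -0.5 -0.8] face-f [-0.  -0.3 -0.9] w0.0208 gf99
gold centroid [0.06226414 0.05642954] 382 278
slot dir (face x,y) [-0.99992095  0.01257392] mean [0.23745109 0.2105919 ]
0 [150. 134. 130.] z 11.8
30 [135. 148. 149.] z 11.8
60 [140. 154. 155.] z 12.4
90 [140. 155. 155.] z 12.2
120 [140. 155. 156.] z 12.6
150 [125. 129. 126.] z -91.6
180 [170. 174. 169.] z 17.9
210 [123. 128. 124.] z -92.4
240 [136. 150. 150.] z 12.4
270 [137. 150. 151.] z 12.2
300 [137. 152. 152.] z 12.5
330 [139. 152. 153.] z 12.3
```

The cam's slot lies along the slope to within 0.7° and its lobe points at 180°, straight down onto the carrier's upper edge. Now I'll return the screwdriver. Over the block I'll compare the blade's pixels with those just after the grasp, since the camera is fixed to the hand.

Run:
```python
from h import *; import pickle
from bench import robot
B=pose(0,0,(.6058,-.0622,0)); Rt=down(B,np.radians(71.5)); tgt=lambda z: B[:3,3]+[0,0,z]-Rt.apply(OFF)
p=robot.read_state()["eef_pos"]; p[2]=.33; robot.line_to(p,max_speed=.25)
robot.move_to(tgt(.20),Rt.as_rotvec()); robot.line_to(tgt(.166),max_speed=.1); robot.hold(.15); say(robot,"over block")
c=robot.camera("wrist"); pickle.dump(c,open("w9.pkl","wb")); o=pickle.load(open("w5.pkl","rb"))
for n,k in(("then",o),("now",c)):
    g=k["color"].astype(int)
    print(n,"rows",[(r,g[r,273:288].mean(0).round().astype(int).tolist()) for r in range(214,232,1)][3:12]); print("cols@224",g[224,264:298].sum(1).tolist())
```

```text
over block t32.9 tcp [ 0.606  -0.0608  0.2505] f [-0.5 -0.  -1.3] face-f [-0.8 -0.5 -1.1] w0.0207 gf99
then rows [(217, [148, 125, 89]), (218, [148, 124, 89]), (219, [148, 124, 89]), (220, [121, 108, 89]), (221, [97, 95, 89]), (222, [91, 92, 89]), (223, [91, 92, 88]), (224, [91, 92, 88]), (225, [92, 93, 89])]
cols@224 [385, 384, 381, 384, 387, 368, 297, 273, 275, 272, 274, 273, 265, 267, 269, 269, 271, 272, 271, 268, 268, 271, 273, 274, 271, 280, 318, 383, 382, 382, 376, 370, 369, 367]
now rows [(217, [148, 125, 89]), (218, [148, 125, 89]), (219, [148, 125, 89]), (220, [121, 109, 89]), (221, [97, 95, 89]), (222, [91, 92, 89]), (223, [91, 92, 88]), (224, [91, 92, 88]), (225, [92, 93, 89])]
cols@224 [385, 386, 384, 384, 384, 368, 300, 270, 275, 272, 276, 269, 266, 266, 269, 271, 270, 271, 269, 271, 268, 273, 274, 274, 271, 281, 320, 380, 379, 375, 370, 368, 368, 366]
```

The screwdriver hasn't slipped in the hand, so I'll lower it into the hole.

Run:
```python
from h import *; import pickle
from bench import robot
B=pose(0,0,(.6058,-.0622,0)); Rt=down(B,np.radians(71.5)); tgt=lambda z: B[:3,3]+[0,0,z]-Rt.apply(OFF)
ok=True
for z in(.062,.054,.045,.02,.006,.0035):
    robot.line_to(tgt(z),max_speed=.12 if z in(.062,.02) else .05); s=say(robot,f"tip{z}")
    f=s["wrist_force"]
    if f[2]>8 or np.hypot(f[0],f[1])>12: ok=z<.007; print("CONTACT"); break
if ok:
    robot.gripper_to(.05); s=say(robot,"open")
    p=s["eef_pos"].copy(); p[2]=.20; robot.line_to(p,max_speed=.15)
    p[2]=.25; p[0]-=.0; robot.line_to(p); robot.hold(.3); c=robot.camera("wrist"); t=robot.camera("top"); pickle.dump((c,t),open("fin.pkl","wb")); say(robot)
    P=cloud(c); h=(P[:,:,2]>.136)&(P[:,:,2]<.152)&(np.hypot(P[:,:,0]-.606,P[:,:,1]+.062)<.03)
    ys,xs=np.where(h); q=on_plane(c,np.c_[xs,ys],(0,0,1),.144); print("cap",len(xs),q.mean(0),np.median(P[h][:,2]))
```

```text
tip0.062 t33.9 tcp [ 0.6061 -0.0607  0.1465] f [ 1.4 -0.5 -0.4] face-f [ 0.8  1.  -0.9] w0.0210 gf99
tip0.054 t34.2 tcp [ 0.6057 -0.0606  0.1376] f [ 0.2  0.5 -0.5] face-f [-0.5  0.4 -0.2] w0.0207 gf99
tip0.045 t34.6 tcp [ 0.6056 -0.0607  0.1284] f [ 0.2  0.5 -0.2] face-f [-0.4  0.4 -0. ] w0.0207 gf99
tip0.02 t34.9 tcp [ 0.6057 -0.0607  0.1036] f [-0.4  0.6 -0.7] face-f [-1.  -0.1 -0.3] w0.0215 gf99
tip0.006 t35.4 tcp [ 0.6057 -0.0607  0.0896] f [ 0.3 -0.6 -1.7] face-f [-0.2 -0.  -1.8] w0.0210 gf99
tip0.0035 t35.6 tcp [ 0.6058 -0.0607  0.0873] f [-1.1 -0.1 -0.6] face-f [-0.6 -1.  -0.4] w0.0212 gf99
open t36.0 tcp [ 0.6058 -0.0607  0.0874] f [-0.   1.1 -0.6] face-f [-1.2  0.5 -0.1] w0.0498 gf0
 t37.8 tcp [ 0.6058 -0.0606  0.2496] f [-0.4  0.  -0.5] face-f [-0.4 -0.4 -0.4] w0.0501 gf0
cap 721 [ 0.60579852 -0.05964783  0.144     ] 0.14485560162107344
```

The screwdriver stands in its hole with its cap at z = 0.145. I'll do one last numeric check of the carrier and the things to be left alone, then hand in.

Run:
```python
from h import *; import pickle
from bench import robot
c0=pickle.load(open("cams0.pkl","rb"))["top"]; _,t=pickle.load(open("fin.pkl","rb"))
D=abs(c0["color"].astype(int)-t["color"].astype(int)).sum(2)
for n,(x0,x1,y0,y1) in dict(meter=(268,345,298,358),loupe=(262,286,212,236),tape=(208,245,126,162)).items(): print(n,"changed frac",(D[y0:y1,x0:x1]>60).mean().round(3))
hsv=cv2.cvtColor(t["color"],cv2.COLOR_RGB2HSV); ys,xs=np.where((hsv[:,:,1]<45)&(hsv[:,:,2]>150)); n=FACE[:3,2]
q=on_plane(t,np.c_[xs,ys],n,n@FACE[:3,3]+.017); l=(q-FACE[:3,3])@FACE[:3,:3]*1e3; l=l[(abs(l[:,0])<60)&(abs(l[:,1])<90)]
for y in(-30,-15,15,30): s=l[abs(l[:,1]-y)<3]; print(y,s[:,0].min().round(1) if len(s) else None,s[:,0].max().round(1) if len(s) else None)
P=cloud(t); L=(P-FACE[:3,3])@FACE[:3,:3]*1e3; hs=hsv.astype(int)
m=(abs(L[:,:,0]-84)<40)&(abs(L[:,:,1])<35)&(L[:,:,2]>15)&(L[:,:,2]<45)&(L[:,:,0]>54); print("cam area mean (x,y)",L[m].mean(0).round(1),np.percentile(L[m][:,:2],[2,98],axis=0).round(1).tolist())
```

```text
meter changed frac 0.119
loupe changed frac 0.137
tape changed frac 0.08
-30 -60.0 49.2
-15 -59.4 49.8
15 -59.3 49.4
30 -59.6 49.8
cam area mean (x,y) [80.  -0.1 20.8] [[56.0, -31.5], [99.4, 32.6]]
```

The carrier's upper edge is still at +49.5, so it is home. The changed pixels may only be the arm's shadow, so I'll check by object centroids before handing in.

Run:
```python
from h import *; import pickle
from bench import robot
c0=pickle.load(open("cams0.pkl","rb"))["top"]; _,t=pickle.load(open("fin.pkl","rb"))
mx=0
for n,(x0,x1,y0,y1),zr in(("meter",(262,350,292,364),(.012,.06)),("loupe",(258,290,208,240),(.02,.06)),("tape",(204,250,122,166),(.008,.04))):
    r=[]
    for c in(c0,t):
        Z=cloud(c)[y0:y1,x0:x1,2]; ys,xs=np.where((Z>zr[0])&(Z<zr[1])); r.append(np.r_[xs.mean(),ys.mean(),len(xs)])
    d=np.hypot(*(r[1]-r[0])[:2]); mx=max(mx,d); print(n,np.round(r,1).tolist(),"px",d.round(2))
if mx<1: print(robot.job_done())
```

```text
meter [[42.3, 36.6, 2232.0], [42.3, 36.6, 2227.0]] px 0.06
loupe [[14.4, 16.2, 131.0], [14.4, 16.2, 137.0]] px 0.01
tape [[23.1, 22.2, 541.0], [23.0, 22.2, 542.0]] px 0.08
the job is handed in; nothing more can be done
None
```

The job is handed in at about 38 s on the robot's clock: the carrier is fully home, the cam is at its stop with its lobe over the carrier's upper edge, the screwdriver stands back in its hole, and the multimeter, loupe and tape did not move; I viewed 12 pictures, two over the limit of 10.

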